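# Load the battery block into the game console

## Task

Take the blue battery block out of its charging cradle, lay it down on one of its broad faces on the bare shelf and let go, then take it again and load it into the bay of the white game console: one end goes in first at a slant, under the orange lip, and the other end is lowered until the block lies flat, fully down in the bay. Let go of it there, and leave the two loose ducks and the tumbler of dice where they are.

Things in the scene. Friction and masses are not known exactly. Their poses are not given: they have to be found in the camera images.
- battery_center (a point): Centre of the loose blue battery block (black bands near its ends), about 0.25 kg. x: along its 100 mm length, y: 28 mm thickness, z: 50 mm width. Starts standing on a long narrow edge in the cradle (z up), lowest 18 mm inside the slot. On a broad face, y is vertical (up or down). It is symmetric: either end and either broad face may go either way in the bay.
- cradle: Fixed charging cradle, 125 mm (x) x 60 mm (y), black base plate with a grey-walled slot in the middle, 105 x 32 mm, slot floor 6 mm and slot rim 24 mm above the shelf, walls 8 mm thick. Origin: centre of its underside, on the shelf (z = 0); x along the slot, z up. It stands to the left or right, the console on the other side; the shelf between them (x 0.42 to 0.60 m, |y| under 0.09 m) is bare.
- console: Fixed white game console, low deck with a battery bay. Origin: on the shelf below the bay's centre; x along the bay, z up. Bay 106 (x) x 54 mm (y), floor 10 mm above the shelf. Deck round its sides and +x end 19 mm high (y -47.5..47.5, to x = 67.5 mm), inner edges chamfered 4 mm. At -x a head 55 mm high (x -103..-53, y -50..50 mm); its face is the bay's -x wall.
- lip_edge (a point): Middle of the free lower edge of the rigid orange lip, 43 mm above the shelf, at x = -43 mm in the console's frame (same axes). The lip, 40 mm wide and 6 mm thick, reaches 10 mm out from the head over the bay, so the block cannot go straight down: its end goes under the lip first, slanted 8 to 20 degrees.
- seat (a point): Where the centre of the seated battery lies: over the bay's centre, 24 mm above the shelf (same axes as the console: battery length along x, its thickness vertical). Seated, 19 mm of the block stands above the deck, for the fingers. There are 6 mm of play along x and 4 mm across in all.
- duck_a: Loose yellow plastic duck, 75 mm long, 59 mm high. Origin: centre of its underside. Not to be disturbed.
- duck_b: Another loose yellow plastic duck of the same size. Origin: centre of its underside. Not to be disturbed.
- tumbler: Loose frosted tumbler of dice, 74 mm across at the rim, 85 mm high. Origin: centre of its underside. Not to be disturbed.
Not all that is in view belongs to the job. There is more than one size of the part that bears battery_center; the job needs the middle-sized.

How it is judged (in metres and radians):
On the way:
1. the battery block lies on a broad face on the bare shelf, let go (height (world z) of battery_center below 0.018 m and angle between the y axis of battery_center and the z axis of console, either way round below 0.1 rad and contact force between the fingers and battery below 0.05 N), for 0.2 s.
At the end, for the whole second after the job is handed in: The battery block lies flat in the console's bay, one end under the lip: its centre within 4 mm along and 3 mm across of the bay's centre and within 3 mm of its seated height, tilted less than 0.05 rad, its length within 0.08 rad of the bay's, at rest and let go (x of battery_center in the frame of console between -0.004 and 0.004 m and y of battery_center in the frame of console between -0.003 and 0.003 m and z of battery_center in the frame of console between 0.021 and 0.027 m and angle between the y axis of battery_center and the z axis of console, either way round below 0.05 rad and angle between the x axis of battery_center and the x axis of console, either way round below 0.08 rad and linear speed of battery below 0.02 m/s); the robot touches nothing.
It fails at once if a loose duck is shifted by more than 30 mm (distance of any of duck_a, duck_b from where it was at the start of the episode above 0.03 m).
It fails at once if the tumbler is shifted by more than 30 mm or tipped (distance of tumbler from where it was at the start of the episode above 0.03 m or angle between tumbler's own z axis and vertical above 0.35 rad).
It also fails if it takes over 72 s, if anything falls off the work surface, if the arm or the gripper's body presses on something with over 40 N, if the wrist force passes 120 N, or if a joint passes its speed limit or range.

## Robot

A 6-joint arm with a two-finger parallel gripper is mounted at the origin on the work surface. World frame = base frame: x ahead of the robot, y to its left, z up, the work surface at z = 0. Lengths are in mm, angles in rad, forces in N, time in s.
With the tool pointing down it reaches from about 400 to 925 mm from the base axis. Payload 12.5 kg.
Tool frame: the origin (TCP) lies midway between the tips of the shut fingers; the grasp point (between the pads) lies 19 mm behind it; z points along the fingers, y is the line along which they close (so a half turn about z gives the same grasp; the last joint's range is limited). The gripper opens to 95 mm and grips with 3 to 60 N. Pads are 20 mm wide; open, the fingers measure 119 mm over their backs; the gripper's body (75 mm by 180 mm) begins 59 mm behind the grasp point.
Start: joints at [-1.314, 0.491, 1.559, -0, 1.092, -0.106], TCP at [221.832, -584.326, 214.661] pointing down, gripper open.
Joint ranges: [-3.1, 3.1], [-0.84, 2.19], [0.05, 2.79], [-1.13, 4.28], [0.06, 2.93], [-2.69, 2.69]. Speed limits (rad/s): [2.22, 2.22, 2.79, 3.14, 3.14, 3.14].

## Interface

Orientations are given as [roll, pitch, yaw] about the fixed x, y, z axes, in that order (R = Rz(yaw) Ry(pitch) Rx(roll)).
In Python, from cell import state, read_camera, camera_info, env gives the robot as it stands.
- The arm moves only by the tool move_arm, never from a script. Its argument "commands" is a list of rows, each a list of 3 entries, a list of its own where there are three numbers: the shift along the world's x, y, z in cm, then the turn, a rotation vector about the world's x, y, z in degrees, then the opening, from 0 (shut) to 1 (fully open). A call has 1 to 10 rows; each row shifts and turns the commanded pose from where the row before left it; what a row does not reach is not made up. A row lasts 1/10 s, in which the tool goes at most 50 mm and 8.59 degrees, less where a joint would pass 70% of its speed; a pose out of reach is approached as far as the arm can. A call with a gripper value outside its range is refused whole. The fingers move at their own pace and stop on an object; the grip force is fixed at half the most. Time passes only in rows, so rows that do not move let the fingers close. It gives the time, the measured TCP pose, the force, the opening and the grip force at its end, in the units of the state.
- state(): the state, without advancing time (a new reading comes with each control period).
- read_camera(name): name is "scene" or "top" or "wrist"; returns the picture (400x640x3 uint8, blue, green, red); there is no depth.
- camera_info(name): a dict with "K" (3x3 intrinsics, pixels), "cam_to_world" (4x4, takes a point from camera to world coordinates). Camera axes: x right, y down, z forward; pixel columns grow to the right and rows downward; lengths in mm; the calibration is good to about 2 mm. A picture is of the moment at which its call begins: read the wrist's pose just before it. camera_info takes no time and is no camera call; for the wrist camera it gives the pose at the moment of the call.
- env.job_done(): hands the job in; it is judged then, once.
The state is a dict: "t": time; "joints": joint angles; "qvel": joint speeds; "tau": joint torques, N m; "eef_pos": TCP position; "tcp_rot": TCP orientation; "ft_force": force on the tool from outside, world axes, zero at the start; "moment": the same for the moment, N m; "opening": opening from 0.0 (shut) to 1.0 (fully open); "grip_force": force on a finger pad.
Only numpy, scipy, OpenCV 4.12 (cv2) and the standard library are available. Lean on these libraries where they do the work, as an engineer would, in place of code of your own. Each camera call takes 0.05 s, during which the arm holds its last target. There are 200 camera calls.

## Working session

There is one attempt and no reset: what is moved stays moved. The work goes in short steps, Python scripts to look and compute and a tool call to move; the robot and the scene stay as the last step left them, time stands still between calls to the robot, and variables do not carry over. Pictures are saved under pics/ and viewed, at most 11 in all, crops included, and the job is handed in when it is done.

Besides the shell and the picture viewer there is one more tool, called after "Call:" as name(argument=value, ...) on one line, values as JSON. move_arm: Moves the arm, as the interface text tells. Its arguments: {"type":"object","properties":{"commands":{"type":"array"}},"required":["commands"]}

```bash
mkdir -p pics; python3 - <<'E'
from cell import state, read_camera, camera_info
import cv2,numpy as np
for n in("scene","top"):
    im=read_camera(n);cv2.imwrite(f"pics/{n}0.png",im);c=camera_info(n);print(n,np.round(c["K"],1).tolist(),np.round(c["cam_to_world"],3).tolist())
print(state())
E
```

```text
scene [[361.7, 0.0, 324.1], [0.0, 361.7, 198.2], [0.0, 0.0, 1.0]] [[0.656, 0.544, -0.523, 936.957], [0.754, -0.471, 0.457, -368.391], [0.002, -0.695, -0.719, 615.723], [0.0, 0.0, 0.0, 1.0]]
top [[391.5, 0.0, 322.8], [0.0, 391.5, 199.3], [0.0, 0.0, 1.0]] [[0.02, -0.998, 0.062, 482.1], [-1.0, -0.02, 0.0, -49.494], [0.001, -0.062, -0.998, 875.224], [0.0, 0.0, 0.0, 1.0]]
{'t': 0.1, 'joints': array([-1.31357908e+00,  4.91464794e-01,  1.55936662e+00, -8.75299348e-06,
        1.09168927e+00, -1.05562156e-01]), 'qvel': array([-0.00093127, -0.00151539, -0.00131068, -0.0001014 ,  0.00075279,
       -0.0011607 ]), 'tau': array([ 3.17369915e-03, -6.13623333e+01, -2.58607292e+01,  6.94214297e-02,
        4.70095896e-02, -3.94659060e-05]), 'eef_pos': array([ 221.78605323, -584.10932402,  214.14914592]), 'tcp_rot': array([-3.14066897e+00, -9.00626575e-05,  3.62783396e-01]), 'ft_force': array([-0.5447638 , -0.09369091, -0.21019939]), 'moment': array([ 0.00767144, -0.00738059, -0.01783344]), 'grip_force': 0.0, 'opening': 0.995592582963379}
```

View pics/scene0.png

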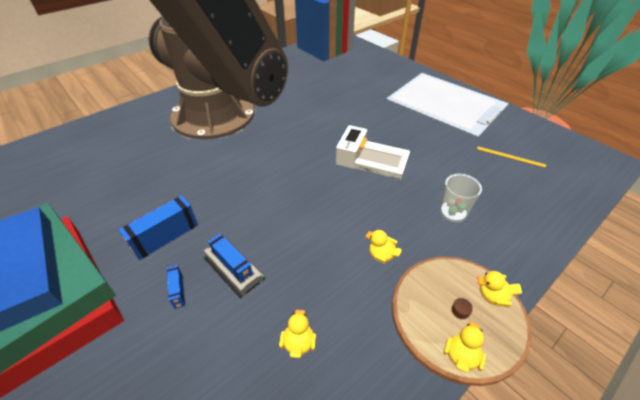

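View pics/top0.png

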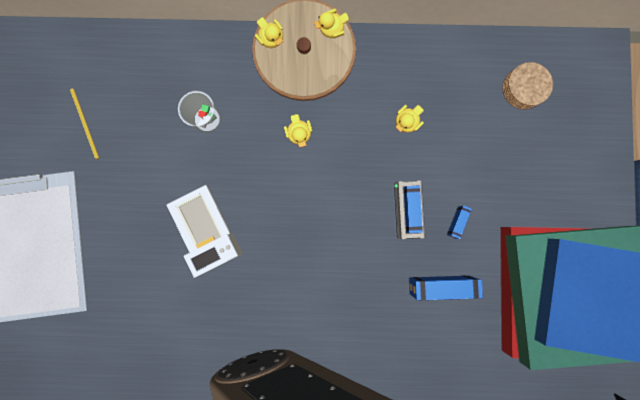

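Top view: the candidates for the battery are the block in the cradle (412,210), a small block at (460,222), a large block at (447,288) and a blue book at (600,300). I choose the one in the grey-walled cradle, and will check it in a crop. The console is at (205,230), with its head and orange lip towards the bottom of the image (206,242). The ducks are at (299,131) and (409,119), and the tumbler is at (200,110).

```bash
cat > h.py <<'E'
from cell import state, read_camera, camera_info
import cv2,numpy as np
def cast(c,uv,z):
    uv=np.atleast_2d(np.asarray(uv,float));K=np.array(c["K"]);T=np.array(c["cam_to_world"])
    d=(T[:3,:3]@np.linalg.inv(K)@np.c_[uv,np.ones(len(uv))].T).T
    return T[:3,3]+d*((z-T[2,3])/d[:,2])[:,None]
def mask(im,lo,hi):
    return cv2.inRange(cv2.cvtColor(im,cv2.COLOR_BGR2HSV),np.array(lo),np.array(hi))
def blobs(m,amin=30):
    cs,_=cv2.findContours(m,cv2.RETR_EXTERNAL,cv2.CHAIN_APPROX_NONE)
    return sorted([c for c in cs if cv2.contourArea(c)>amin],key=cv2.contourArea,reverse=True)
def rect(c,cnt,z):
    p=cast(c,cnt.reshape(-1,2),z)[:,:2].astype(np.float32)
    (cx,cy),(w,h),a=cv2.minAreaRect(p)
    if w<h: w,h,a=h,w,a+90
    return [round(float(v),1) for v in (cx,cy,w,h,(a+90)%180-90)]
E
python3 - <<'E'
from h import *
im=cv2.imread("pics/top0.png");c=camera_info("top")
for b in blobs(mask(im,(100,120,60),(125,255,255))): 
    print("blue",cv2.boundingRect(b),rect(c,b,56))
for b in blobs(mask(im,(10,140,150),(21,255,255)),8): print("orange",cv2.boundingRect(b),rect(c,b,46))
for b in blobs(mask(im,(22,150,150),(35,255,255)),8): print("yellow",cv2.boundingRect(b),rect(c,b,30))
m=mask(im,(0,0,190),(180,40,255))
for b in blobs(m,60): print("white",cv2.boundingRect(b),rect(c,b,19))
m=mask(im,(5,15,120),(30,80,225));m[:, :150]=0
for b in blobs(m,100)[:6]: print("bay",cv2.boundingRect(b),rect(c,b,10))
a=cv2.resize(im[165:265,370:490],None,fx=4,fy=4,interpolation=2);b=cv2.resize(im[170:290,150:250],None,fx=4,fy=4,interpolation=2)
o=np.zeros((480,880,3),np.uint8);o[:400,:480]=a;o[:,480:]=b;cv2.imwrite("pics/crop1.png",o[:,:800])
E
```

```text
blue (535, 239, 105, 123) [339.0, -611.5, 222.1, 217.0, -8.6]
blue (419, 276, 55, 24) [355.6, -308.5, 111.1, 47.2, -86.7]
blue (405, 192, 17, 35) [516.6, -237.7, 72.5, 32.5, 3.6]
blue (449, 209, 21, 26) [493.5, -335.2, 51.5, 28.5, -21.8]
blue (409, 278, 12, 22) [352.3, -243.3, 44.0, 21.5, 4.2]
blue (478, 279, 5, 20) [354.9, -378.0, 38.8, 8.3, -0.3]
orange (274, 37, 9, 9) [878.2, 53.9, 18.2, 13.0, -55.6]
orange (315, 21, 6, 8) [916.0, -29.2, 16.0, 9.8, 27.1]
yellow (319, 10, 29, 27) [927.7, -65.3, 63.8, 58.1, -75.9]
yellow (255, 20, 28, 27) [900.9, 79.2, 60.1, 58.9, -82.3]
yellow (396, 106, 24, 26) [714.4, -230.5, 53.6, 50.1, 7.3]
yellow (285, 121, 27, 23) [682.7, 7.5, 52.8, 51.5, -43.3]
yellow (71, 89, 28, 70) [691.3, 476.7, 164.7, 7.0, 22.9]
yellow (197, 237, 16, 10) [438.6, 202.4, 36.2, 3.9, -62.2]
white (0, 172, 86, 150) [422.5, 570.2, 303.9, 184.1, 8.5]
white (167, 185, 71, 93) [461.6, 217.8, 169.9, 109.9, 27.7]
white (195, 108, 24, 23) [707.0, 211.5, 53.1, 46.9, -71.4]
white (399, 181, 25, 58) [517.2, -241.4, 123.0, 46.5, 4.5]
white (0, 175, 39, 9) [566.3, 619.0, 84.1, 8.8, -81.6]
bay (319, 0, 321, 32) [963.5, -398.2, 732.4, 73.0, -88.8]
bay (255, 1, 98, 95) [879.3, -0.5, 220.0, 216.5, -22.2]
bay (150, 0, 140, 21) [964.1, 195.7, 317.8, 47.2, -88.8]
bay (178, 196, 43, 49) [482.1, 222.8, 100.4, 55.7, 28.1]
bay (510, 62, 43, 42) [807.0, -515.5, 95.5, 93.6, -44.1]
bay (398, 181, 26, 58) [517.6, -243.7, 124.8, 49.1, 3.6]
```

View pics/crop1.png

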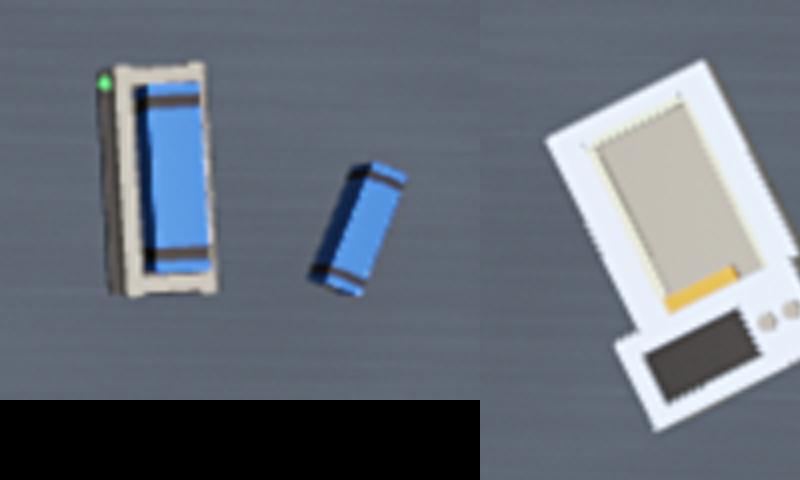

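The crop confirms that the mid-sized block stands in the grey cradle. To its right is a shorter decoy. The console's orange lip sits on the head side. Next I move above the cradle.

Call:
move_arm(commands=[[[2.94,3.44,0],[0,0,-1.6],1],[[2.94,3.44,0],[0,0,-1.6],1],[[2.94,3.44,0],[0,0,-1.6],1],[[2.94,3.44,0],[0,0,-1.6],1],[[2.94,3.44,0],[0,0,-1.6],1],[[2.94,3.44,0],[0,0,-1.6],1],[[2.94,3.44,0],[0,0,-1.6],1],[[2.94,3.44,0],[0,0,-1.6],1],[[2.94,3.44,0],[0,0,-1.6],1],[[2.94,3.44,0],[0,0,-1.6],1]])

```text
t: 1.1
eef_pos: [516.7, -238.7, 214.5]
tcp_rot: [-3.142, 0.0, 0.082]
ft_force: [1.2, 0.2, -0.6]
opening: 1.0
grip_force: 0.0
```

Call:
move_arm(commands=[[[0,0,0],[0,0,0],1],[[0,0,0],[0,0,0],1],[[0,0,0],[0,0,0],1]])

```text
t: 1.4
eef_pos: [515.3, -240.8, 214.5]
tcp_rot: [-3.142, 0.001, 0.083]
ft_force: [-0.4, 0.4, 0.2]
opening: 1.001
grip_force: 0.0
```

```bash
python3 - <<'E'
from h import *
s=state();print(s["eef_pos"],s["tcp_rot"])
c=camera_info("wrist");im=read_camera("wrist");cv2.imwrite("pics/w1.png",im);print(np.round(c["cam_to_world"],3).tolist(),c["K"][0][0])
for b in blobs(mask(im,(100,120,60),(125,255,255)),100): print("blue",cv2.boundingRect(b),rect(c,b,56))
E
```

```text
[ 515.31008822 -240.82942563  214.46159445] [-3.14151343e+00  5.26234445e-04  8.32981709e-02]
[[0.084, -0.951, -0.297, 599.887], [-0.996, -0.08, -0.025, -233.684], [0.0, 0.298, -0.954, 384.714], [0.0, 0.0, 0.0, 1.0]] 350.120398435906
blue (305, 140, 30, 74) [517.8, -241.1, 72.6, 27.7, 4.1]
blue (325, 283, 87, 22) [394.1, -304.5, 93.6, 25.9, -85.2]
blue (391, 172, 48, 56) [502.5, -335.2, 49.5, 29.7, -22.3]
blue (324, 337, 91, 11) [332.0, -313.1, 102.0, 13.6, -85.2]
blue (589, 268, 51, 29) [436.3, -566.6, 69.4, 16.3, 67.6]
blue (305, 220, 28, 6) [471.3, -244.1, 27.2, 5.4, -85.2]
blue (310, 283, 7, 22) [389.2, -245.0, 25.9, 6.5, 4.7]
blue (417, 164, 27, 18) [531.0, -346.3, 29.4, 5.3, 64.7]
```

View pics/w1.png

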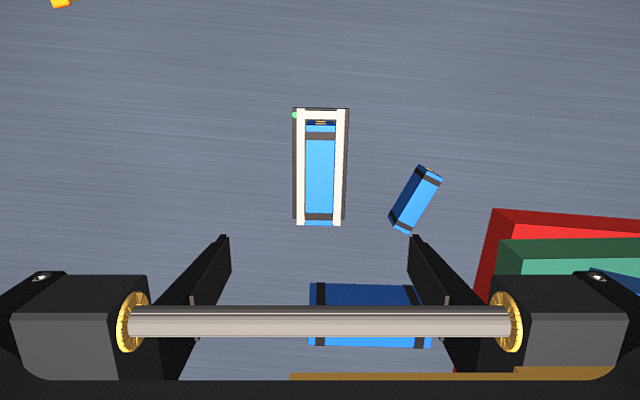

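The wrist view agrees with the top view: the block's centre is at pixel (320,180), about (518,-241) mm, at 4.5°. I descend, grip and lift.

Call:
move_arm(commands=[[[0.2,0,-3],[0,0,0],0.8],[[0,0,-4],[0,0,0],0.8],[[0,0,-4],[0,0,0],0.8],[[0,0,-4],[0,0,0],0.8],[[0,0,-2],[0,0,0],0.8],[[0,0,-1],[0,0,0],0.8],[[0,0,0],[0,0,0],0.8],[[0,0,0],[0,0,0],0.8]])

```text
t: 2.25
eef_pos: [518.0, -241.1, 35.6]
tcp_rot: [3.141, -0.001, 0.083]
ft_force: [0.0, -0.2, 0.4]
opening: 0.799
grip_force: 0.0
```

Call:
move_arm(commands=[[[0,0,0],[0,0,0],0.1],[[0,0,0],[0,0,0],0.1],[[0,0,0],[0,0,0],0.1],[[0,0,0],[0,0,0],0.1],[[0,0,0],[0,0,0],0.1],[[0,0,0],[0,0,0],0.1],[[0,0,0],[0,0,0],0.1]])

```text
t: 2.95
eef_pos: [517.9, -240.4, 34.7]
tcp_rot: [3.141, -0.0, 0.084]
ft_force: [0.1, -0.8, 0.5]
opening: 0.297
grip_force: 29.8
```

Call:
move_arm(commands=[[[0,0,1],[0,0,0],0.1],[[0,0,2],[0,0,0],0.1],[[0,0,4],[0,0,0],0.1],[[0,0,3],[0,0,0],0.1],[[0,4,0],[0,0,0],0.1],[[0,4,0],[-7,-0.6,0],0.1],[[0,4,0],[-7,-0.6,0],0.1],[[0,4,0],[-7,-0.6,0],0.1],[[0,3,0],[-7,-0.6,0],0.1],[[0,2,0],[-7,-0.6,0],0.1]])

```text
t: 3.95
eef_pos: [517.0, -53.4, 134.8]
tcp_rot: [2.602, 0.007, 0.077]
ft_force: [-0.2, -0.6, -3.9]
opening: 0.293
grip_force: 29.8
```

Call:
move_arm(commands=[[[0,0,-3],[0,0,0],0.1],[[0,0,-3],[0,0,0],0.1],[[0,0,-2],[0,0,0],0.1],[[0,0,-1],[0,0,0],0.1],[[0,0,-0.5],[0,0,0],0.1],[[0,0,0],[0,0,0],0.1],[[0,0,0],[0,0,0],0.1]])

```text
t: 4.65
eef_pos: [517.2, -54.8, 39.4]
tcp_rot: [2.607, 0.009, 0.077]
ft_force: [0.0, 0.1, -2.4]
opening: 0.293
grip_force: 29.8
```

```bash
python3 - <<'E'
from h import *
s=state();print(s["eef_pos"],s["tcp_rot"],s["ft_force"],s["opening"])
im=read_camera("scene");cv2.imwrite("pics/s1.png",cv2.resize(im[80:280,180:480],None,fx=2,fy=2))
E
```

```text
[517.1614433  -54.78342711  39.39354934] [2.60666152 0.00924866 0.07654211] [ 0.03015002  0.14282694 -2.43840878] 0.2931661628644976
```

View pics/s1.png

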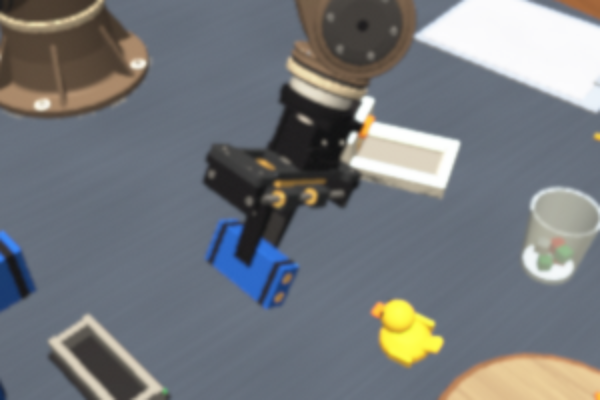

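The tilted block (pixel 250,255) is held firmly, but the tilt is only 31° because the rows were capped. I add 6°, lower to contact and let go.

Call:
move_arm(commands=[[[0,0,0],[-3,-0.25,0],0.1],[[0,0,-0.4],[-3,-0.25,0],0.1],[[0,0,-0.4],[0,0,0],0.1],[[0,0,-0.15],[0,0,0],0.1],[[0,0,0],[0,0,0],0.1],[[0,0,0],[0,0,0],0.1]])

```text
t: 5.3
eef_pos: [517.3, -54.8, 30.8]
tcp_rot: [2.502, 0.008, 0.075]
ft_force: [-2.6, 5.0, 12.6]
opening: 0.293
grip_force: 30.0
```

Call:
move_arm(commands=[[[0,0,0],[0,0,0],0.4],[[0,0,0],[0,0,0],0.6],[[0,0,0],[0,0,0],0.75],[[0,0,0],[0,0,0],0.75],[[0,0,0],[0,0,0],0.75],[[0,0,0],[0,0,0],0.75],[[0,0,0],[0,0,0],0.75]])

```text
t: 6.0
eef_pos: [516.7, -54.6, 28.9]
tcp_rot: [2.502, 0.01, 0.076]
ft_force: [0.9, -0.1, -1.4]
opening: 0.742
grip_force: 0.4
```

```bash
python3 - <<'E'
from h import *
s=state();print(s["eef_pos"],s["tcp_rot"],s["ft_force"],s["opening"])
im=read_camera("scene");cv2.imwrite("pics/s2.png",cv2.resize(im[80:280,180:480],None,fx=2,fy=2))
E
```

```text
[516.69656621 -54.60594409  28.89842043] [2.50194447 0.01004579 0.07577614] [ 0.90223355 -0.1279584  -1.39854598] 0.7418708301205882
```

View pics/s2.png

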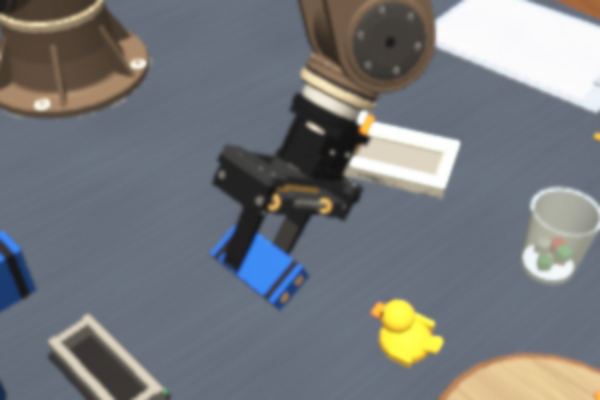

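The block has toppled and leans on the +y finger (pixel 265,268). I slide that finger out sideways, then go up.

Call:
move_arm(commands=[[[0,1.5,0],[0,0,0],0.75],[[0,2,0.2],[0,0,0],0.75],[[0,1,0.5],[0,0,0],0.75],[[0,1,3],[0,0,0],0.75],[[0,0,5],[7,0.6,0],0.9],[[0,0,5],[7,0.6,0],0.9],[[0,0,3],[7,0.6,0],0.9],[[-3,-2,2],[7,0.6,0],0.9],[[-3,-2,0],[7,0.6,0],0.9],[[0,0,0],[1.6,0.1,0],0.9]])

```text
t: 7.05
eef_pos: [454.4, -42.0, 205.5]
tcp_rot: [3.116, 0.015, 0.079]
ft_force: [0.4, -0.2, 0.7]
opening: 0.899
grip_force: 0.0
```

Call:
move_arm(commands=[[[0,0,0],[0,0,0],0.9],[[0,0,0],[0,0,0],0.9],[[0,0,0],[0,0,0],0.9]])

```text
t: 7.35
eef_pos: [456.9, -39.3, 203.8]
tcp_rot: [3.112, 0.018, 0.083]
ft_force: [0.0, 0.4, 0.3]
opening: 0.902
grip_force: 0.0
```

```bash
python3 - <<'E'
from h import *
s=state();print(s["eef_pos"],s["tcp_rot"])
c=camera_info("wrist");im=read_camera("wrist");cv2.imwrite("pics/w2.png",im)
for b in blobs(mask(im,(100,120,60),(125,255,255)),100): print("blue",cv2.boundingRect(b),rect(c,b,28))
E
```

```text
[456.93816737 -39.31887647 203.77501186] [3.11158997 0.01788746 0.08317935]
blue (288, 73, 54, 78) [515.9, -35.2, 72.1, 50.3, 4.0]
blue (573, 131, 67, 57) [496.2, -339.4, 55.2, 48.7, -21.4]
blue (492, 251, 107, 33) [372.0, -307.9, 129.9, 37.8, 82.7]
blue (472, 251, 36, 30) [367.7, -244.1, 39.9, 36.5, -74.3]
blue (288, 57, 55, 8) [562.8, -32.2, 49.7, 6.0, -85.1]
blue (289, 158, 50, 7) [469.1, -38.2, 49.2, 6.1, -85.6]
blue (568, 177, 40, 19) [465.1, -327.0, 48.4, 6.1, 74.5]
blue (581, 253, 53, 38) [368.0, -384.3, 86.1, 10.0, 62.5]
```

View pics/w2.png

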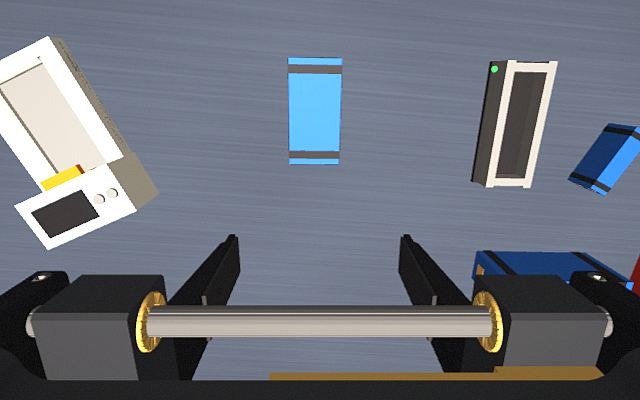

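The block lies flat on its broad face at pixel (315,110), about (516,-35) mm; it measures 50 mm wide. I regrasp it across the width.

Call:
move_arm(commands=[[[2.9,0.2,0],[1.8,-0.9,0],0.9],[[3,0.2,-3],[0,0,0],0.9],[[0,0,-4],[0,0,0],0.9],[[0,0,-4],[0,0,0],0.9],[[0,0,-2.9],[0,0,0],0.9],[[0,0,0],[0,0,0],0.9],[[0,0,0],[0,0,0],0.9],[[0,0,0],[0,0,0],0.9]])

```text
t: 8.2
eef_pos: [516.5, -36.0, 66.4]
tcp_rot: [3.141, -0.003, 0.082]
ft_force: [-1.0, 0.0, -0.1]
opening: 0.899
grip_force: 0.0
```

Call:
move_arm(commands=[[[0,0.05,-3],[0,0,0],0.9],[[0,0,-1.7],[0,0,0],0.9],[[0,0,-0.5],[0,0,0],0.9],[[0,0,0],[0,0,0],0.9],[[0,0,0],[0,0,0],0.3],[[0,0,0],[0,0,0],0.3],[[0,0,0],[0,0,0],0.3],[[0,0,0],[0,0,0],0.3],[[0,0,0],[0,0,0],0.3]])

```text
t: 9.1
eef_pos: [515.7, -35.8, 13.1]
tcp_rot: [-3.141, -0.001, 0.082]
ft_force: [1.2, 2.9, 0.8]
opening: 0.536
grip_force: 2.0
```

Call:
move_arm(commands=[[[0,0,0],[0,0,0],0.3],[[0,0,0],[0,0,0],0.3],[[0,0,0],[0,0,0],0.3]])

```text
t: 9.4
eef_pos: [515.7, -35.7, 13.2]
tcp_rot: [-3.141, -0.001, 0.082]
ft_force: [-0.3, 0.6, 5.8]
opening: 0.524
grip_force: 30.0
```

Call:
move_arm(commands=[[[0,0,1],[0,0,0],0.3],[[0,0,2],[0,0,0],0.3],[[-1,0.5,4],[0,0,3],0.3],[[-2,1.5,4],[0,0,5],0.3],[[-2,2,3],[0,0,5],0.3],[[-2,2,2],[0,0,5],0.3],[[0,2,0],[0,0,5],0.3],[[0,2,0],[0,0,0],0.3],[[0,0,0],[0,0,0],0.3],[[0,0,0],[0,0,0],0.3]])

```text
t: 10.4
eef_pos: [445.4, 64.3, 173.1]
tcp_rot: [-3.141, -0.001, 0.484]
ft_force: [0.9, 1.0, -3.2]
opening: 0.523
grip_force: 30.0
```

```bash
python3 - <<'E'
from h import *
s=state();print(s["eef_pos"],s["tcp_rot"],s["opening"],s["ft_force"])
c=camera_info("wrist");im=read_camera("wrist");cv2.imwrite("pics/w3.png",im)
for b in blobs(mask(im,(10,140,150),(24,255,255)),30): print("orange",cv2.boundingRect(b),rect(c,b,49))
E
```

```text
[445.41283231  64.28286783 173.08479425] [-3.14105577e+00 -5.38329607e-04  4.84031229e-01] 0.5228661185988388 [ 0.90631793  1.04664831 -3.18481674]
orange (149, 118, 50, 13) [439.6, 197.2, 40.0, 9.8, -62.2]
orange (421, 299, 8, 30) [382.1, -86.2, 33.6, 4.6, 39.0]
orange (211, 300, 7, 14) [293.1, 99.2, 15.9, 3.8, 10.8]
```

View pics/w3.png

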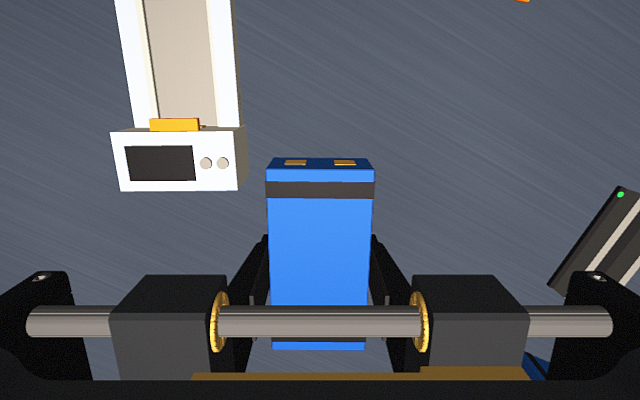

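The block is held squarely and the lip is visible at (174,124). Its top face measures 40.0 x 9.8 mm, matching the given size. This puts the console axis at about 27.8° and its origin near (482,220). I hover over the bay to compare block and bay in one image.

Call:
move_arm(commands=[[[1,3,0],[0,0,0],0.3],[[1,4,0],[0,0,0],0.3],[[1,4,0],[0,0,0],0.3],[[1,3.5,-2],[0,0,0],0.3],[[1,1.8,-3],[0,0,0],0.3],[[0,0,-2],[0,0,0],0.3],[[0,0,0],[0,0,0],0.3],[[0,0,0],[0,0,0],0.3],[[0,0,0],[0,0,0],0.3]])

```text
t: 11.35
eef_pos: [496.3, 226.7, 104.1]
tcp_rot: [-3.141, -0.002, 0.482]
ft_force: [-0.3, -0.3, -3.2]
opening: 0.523
grip_force: 30.0
```

```bash
python3 - <<'E'
from h import *
s=state();print(s["eef_pos"],s["tcp_rot"],s["opening"],s["ft_force"])
c=camera_info("wrist");im=read_camera("wrist");cv2.imwrite("pics/w4.png",im);print(c["cam_to_world"][2][3])
c=camera_info("top");im=read_camera("top");cv2.imwrite("pics/t4.png",im)
E
```

```text
[496.29323814 226.66192713 104.09601534] [-3.14132070e+00 -2.24983780e-03  4.82020395e-01] 0.5227578556246512 [-0.28818376 -0.27902554 -3.20975807]
274.5774616682838
```

View pics/w4.png

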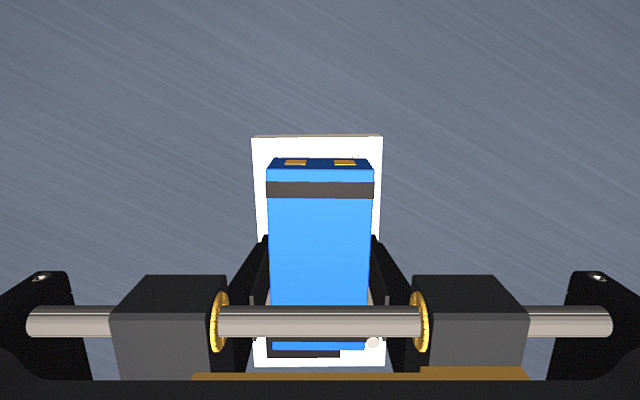

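The wrist view shows the console's deck end (corners near (252,137) and (382,136)) with the block above it, nearly centred. I measure both edges in this one image.

```bash
python3 - <<'E'
from h import *
im=cv2.imread("pics/w4.png");c=camera_info("wrist");s=state();p=s["eef_pos"]
a=0.4835;ex=np.array([np.cos(a),np.sin(a)]);ey=np.array([-ex[1],ex[0]])
def loc(uv,z): 
    q=cast(c,uv,z)[:,:2]-p[:2]; return np.c_[q@ex,q@ey]
hsv=cv2.cvtColor(im,cv2.COLOR_BGR2HSV)
W=(hsv[...,2]>225)&(hsv[...,1]<40); B=mask(im,(100,120,60),(125,255,255))>0
L=[];R=[]
for r in range(145,230,6):
    u=np.where(W[r,200:420])[0]+200; L.append((u.min()-.5,r));R.append((u.max()+.5,r))
l=loc(L,19);r=loc(R,19)
for n,q in(("deckL",l),("deckR",r)):
    k=np.polyfit(q[:,0],q[:,1],1);print(n,q[:,1].mean().round(2),"slope",k[0].round(4),"sd",np.std(q[:,1]-np.polyval(k,q[:,0])).round(2))
T=[]
for u in range(262,376,8):
    v=np.where(W[120:160,u])[0]+120; T.append((u,v.min()-.5))
t=loc(T,19);print("deck end x",np.median(t[:,0]).round(2),"slope",np.polyfit(t[:,1],t[:,0],1)[0].round(4))
L=[];R=[]
for r in range(202,235,4):
    u=np.where(B[r,240:400])[0]+240; L.append((u.min()-.5,r));R.append((u.max()+.5,r))
zt=p[2]+14.8
for n,q in(("blkL",loc(L,zt)),("blkR",loc(R,zt))):print(n,q[:,1].mean().round(2),"slope",np.polyfit(q[:,0],q[:,1],1)[0].round(4))
T=[]
for u in range(275,368,8):
    v=np.where(B[150:180,u])[0]+150
    # top face edge: brightness jump between end face and top face
    g=hsv[150:185,u,2].astype(int);T.append((u,150+np.argmax(np.diff(g[12:]))+12+.5))
t=loc(T,zt);print("blk end",np.round(t[:,0],1),[x[1] for x in T])
# old lip measure relative
print("lip-> origin rel", np.array([(439.6+48*ex[0]-p[0]),(197.2+48*ex[1]-p[1])])@np.c_[ex,ey])
E
```

```text
deckL 49.31 slope 0.0119 sd 0.21
deckR -46.56 slope 0.0097 sd 0.22
deck end x 51.69 slope -0.0102
blkL 24.51 slope -0.0095
blkR -24.84 slope -0.0074
blk end [50.1 50.1 50.1 50.1 50.1 50.1 50.1 50.1 50.  50.  50.  50. ] [np.float64(168.5), np.float64(168.5), np.float64(168.5), np.float64(168.5), np.float64(168.5), np.float64(168.5), np.float64(168.5), np.float64(168.5), np.float64(168.5), np.float64(168.5), np.float64(168.5), np.float64(168.5)]
lip-> origin rel [-15.91765679   0.07393894]
```

Block and bay agree to about 1 mm and 1°. I correct the yaw, slant the block 12° and go down to just above the bay.

Call:
move_arm(commands=[[[-0.3,0,0],[0,0,0.9],0.3],[[0,0,0],[2.83,-5.29,0],0.3],[[0,0,0],[2.83,-5.29,0],0.3],[[0,0,-2],[0,0,0],0.3],[[0,0,-2],[0,0,0],0.3],[[0,0,-1.4],[0,0,0],0.3],[[0,0,0],[0,0,0],0.3],[[0,0,0],[0,0,0],0.3],[[0,0,0],[0,0,0],0.3]])

```text
t: 12.35
eef_pos: [493.1, 227.4, 49.9]
tcp_rot: [3.14, -0.212, 0.499]
ft_force: [0.2, 0.4, -3.0]
opening: 0.525
grip_force: 30.0
```

```bash
cat >> h.py <<'E'
from scipy.spatial.transform import Rotation as Ro
def rel():
    s=state();p=s["eef_pos"];a=.491;O=np.array([481.8,220.1])
    d=p[:2]-O;x=d@[np.cos(a),np.sin(a)];y=d@[-np.sin(a),np.cos(a)]
    R=Ro.from_euler("z",-a)*Ro.from_euler("xyz",s["tcp_rot"])*Ro.from_euler("x",-np.pi)
    print("t",round(s["t"],2),"x,y,z",np.round([x,y,p[2]],1),"rotvec deg (console)",np.round(R.as_rotvec(degrees=True),2),"F",np.round(s["ft_force"],1),"op",round(s["opening"],3))
E
python3 -c "
from h import *
rel()"
```

```text
t 12.35 x,y,z [13.4  1.1 49.9] rotvec deg (console) [ -0.03 -12.13   0.46] F [ 0.2  0.4 -3. ] op 0.525
```

Call:
move_arm(commands=[[[0.04,-0.08,-0.5],[0,0,0],0.3],[[0,0,-0.5],[0,0,0],0.3],[[0,0,-0.4],[0,0,0],0.3],[[0,0,0],[0,0,0],0.3],[[0,0,0],[0,0,0],0.3]])

```text
t: 12.85
eef_pos: [493.0, 226.4, 34.8]
tcp_rot: [3.141, -0.21, 0.499]
ft_force: [0.5, -0.6, -3.0]
opening: 0.524
grip_force: 30.0
```

```bash
python3 -c "
from h import *
rel()
im=read_camera('scene');cv2.imwrite('pics/s5.png',cv2.resize(im[80:230,290:490],None,fx=3,fy=3,interpolation=2))"
```

```text
t 12.85 x,y,z [12.9  0.3 34.8] rotvec deg (console) [-1.000e-02 -1.202e+01  4.500e-01] F [ 0.5 -0.6 -3. ] op 0.524
```

View pics/s5.png

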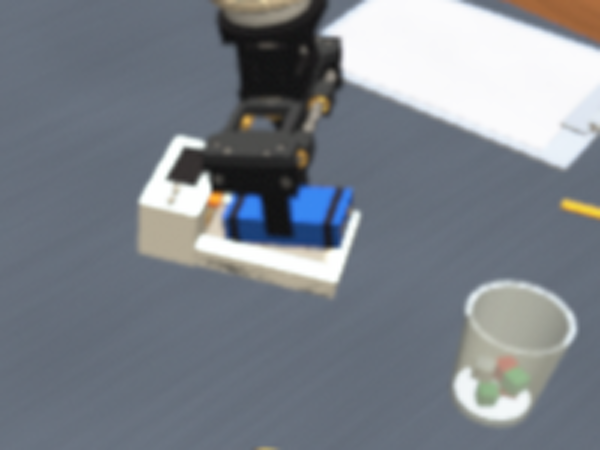

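The nose (pixel 235,215) is in the bay just ahead of the orange lip, with no contact. I slide it under the lip.

Call:
move_arm(commands=[[[-0.25,-0.13,0],[0,0,0],0.3],[[-0.25,-0.13,0],[0,0,0],0.3],[[-0.25,-0.14,0],[0,0,0],0.3],[[-0.2,-0.12,0],[0,0,0],0.3],[[0,0,0],[0,0,0],0.3],[[0,0,0],[0,0,0],0.3]])

```text
t: 13.5
eef_pos: [483.6, 221.2, 35.0]
tcp_rot: [3.14, -0.21, 0.499]
ft_force: [0.1, 0.2, -2.5]
opening: 0.522
grip_force: 30.0
```

```bash
python3 -c "
from h import *
rel()"
```

```text
t 13.5 x,y,z [ 2.1  0.1 35. ] rotvec deg (console) [ -0.02 -12.06   0.44] F [ 0.1  0.2 -2.5] op 0.522
```

Call:
move_arm(commands=[[[-0.02,-0.01,-0.19],[-0.94,1.76,0],0.3],[[-0.02,-0.01,-0.19],[-0.94,1.76,0],0.3],[[-0.02,-0.01,-0.19],[-0.94,1.76,0],0.3],[[-0.02,-0.01,-0.19],[-0.94,1.76,0],0.3],[[0,0,0],[0,0,0],0.3],[[0,0,0],[0,0,0],0.3]])

```text
t: 14.1
eef_pos: [482.7, 220.9, 27.2]
tcp_rot: [-3.141, -0.072, 0.499]
ft_force: [0.0, -1.1, -2.6]
opening: 0.519
grip_force: 30.0
```

```bash
python3 -c "
from h import *
rel()"
```

```text
t 14.1 x,y,z [ 1.2  0.3 27.2] rotvec deg (console) [ 0.03 -4.11  0.45] F [ 0.  -1.1 -2.6] op 0.519
```

Call:
move_arm(commands=[[[-0.02,-0.02,-0.16],[-0.94,1.76,0],0.3],[[-0.02,-0.02,-0.16],[-0.94,1.76,0],0.3],[[0,0,0],[0,0,0],0.3],[[0,0,-0.1],[0,0,0],0.3],[[0,0,0],[0,0,0],0.3],[[0,0,0],[0,0,0],0.3]])

```text
t: 14.7
eef_pos: [482.1, 220.4, 23.2]
tcp_rot: [-3.141, -0.002, 0.499]
ft_force: [-0.3, 0.8, -3.0]
opening: 0.527
grip_force: 30.0
```

```bash
python3 -c "
from h import *
rel()"
```

```text
t 14.7 x,y,z [ 0.4  0.1 23.2] rotvec deg (console) [ 0.04 -0.09  0.45] F [-0.3  0.8 -3. ] op 0.527
```

Call:
move_arm(commands=[[[0,0,-0.05],[0,0,0],0.3],[[0,0,-0.05],[0,0,0],0.3],[[0,0,-0.05],[0,0,0],0.3],[[0,0,0],[0,0,0],0.3],[[0,0,0],[0,0,0],0.3]])

```text
t: 15.2
eef_pos: [482.2, 220.4, 23.1]
tcp_rot: [-3.141, -0.002, 0.499]
ft_force: [-5.8, -2.4, 20.0]
opening: 0.524
grip_force: 30.0
```

It is seated on the floor: 20 N of contact at the expected height. I let go and rise.

Call:
move_arm(commands=[[[0,0,0.1],[0,0,0],0.3],[[0,0,0],[0,0,0],0.6],[[0,0,0],[0,0,0],0.75],[[0,0,0],[0,0,0],0.8],[[0,0,0],[0,0,0],0.8],[[0,0,2],[0,0,0],0.8],[[0,0,4],[0,0,0],0.8],[[0,0,4],[0,0,0],0.8],[[-2,-2,4],[0,0,0],0.8],[[-3,-3,2],[0,0,0],0.8]])

```text
t: 16.2
eef_pos: [433.3, 170.7, 185.1]
tcp_rot: [3.141, -0.006, 0.5]
ft_force: [0.4, -1.6, -0.3]
opening: 0.799
grip_force: 0.0
```

Call:
move_arm(commands=[[[-3,-3,0],[0,0,0],0.8],[[0,0,0],[0,0,0],0.8],[[0,0,0],[0,0,0],0.8],[[0,0,0],[0,0,0],0.8]])

```text
t: 16.6
eef_pos: [403.1, 140.8, 182.6]
tcp_rot: [-3.141, -0.002, 0.499]
ft_force: [-0.1, -0.2, 0.3]
opening: 0.802
grip_force: 0.0
```

```bash
python3 - <<'E'
from h import *
s=state();print(s["eef_pos"],s["ft_force"])
c=camera_info("wrist");im=read_camera("wrist");cv2.imwrite("pics/w6.png",im)
a=.491
for b in blobs(mask(im,(100,120,60),(125,255,255)),100)[:4]:
    r=rect(c,b,38);d=np.array(r[:2])-[481.8,220.1];print(cv2.boundingRect(b),r,"console",d@[np.cos(a),np.sin(a)],d@[-np.sin(a),np.cos(a)])
E
```

```text
[403.14606421 140.78034423 182.61701049] [-0.06826335 -0.20333906  0.32778236]
(250, 12, 62, 93) [482.8, 220.2, 72.2, 49.7, 28.0] console 0.9290125901909716 -0.38332180640639363
```

View pics/w6.png

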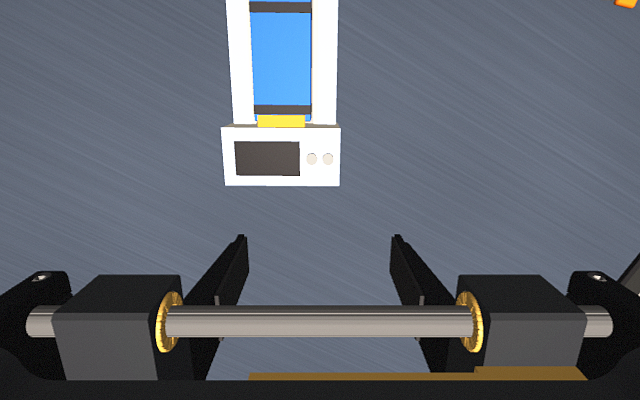

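The block lies flat in the bay under the orange lip (pixel 281,60), 72.2 x 49.7 mm between the bands as expected and within 1 mm of the bay's centre. The arm is clear, so I hand in.

```bash
python3 -c "
from cell import env
print(env.job_done())"
```

```text
the job is handed in; nothing more can be done
None
```

I laid the blue battery block on the bare shelf, let go and took it again, then loaded it under the orange lip: it lies flat in the console's bay, about 1 mm from centre in the last wrist image. The arm kept away from the ducks and tumbler throughout, and I handed the job in at about 17 s; no verdict came back.

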